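Seat the document camera's lens barrel in the V-block

ROBOT

A 6-joint arm with a two-finger parallel gripper is mounted at the origin on the work surface. World frame = base frame: x ahead of the robot, y to its left, z up, the work surface at z = 0. Lengths are in m, angles in rad, forces in N, time in s.
With the tool pointing down it reaches from about 0.425 to 0.95 m from the base axis. Payload 3.5 kg.
Tool frame: the origin (TCP) lies midway between the tips of the shut fingers; the grasp point (between the pads) lies 19 mm behind it; z points along the fingers, y is the direction in which the jaws open and shut (so a half turn about z gives the same grasp; the last joint's range is limited). The gripper opens to 85 mm and grips with 20 to 120 N. Pads are 22 mm wide; open, the fingers measure 114 mm over their backs; the gripper's body (76 mm by 85 mm) begins 54 mm behind the grasp point. The pads swing forward as they close: fully open they stand 13 mm farther back than shut.
Start: joints at [-1.314, 0.286, 1.577, -0, 1.279, -0.15], TCP at [0.267, -0.62, 0.231] pointing down, gripper open.
Joint ranges: [-2.77, 2.77], [-0.9, 2.22], [0.21, 2.48], [-1.53, 4.67], [0.24, 2.81], [-2.84, 2.84]. Speed limits (rad/s): [2.79, 2.79, 3.14, 3.14, 3.14, 3.14].

INTERFACE

Orientations are given as a 3x3 rotation matrix whose columns are the frame's x, y, z axes.
In Python, from cell import robot gives the robot as it stands.
- The arm moves only by the tool carry_out, never from a script. Its arguments are lists of equal length, an entry for each row: "delta_pos": the shift along the world's x, y, z in mm, a list of three; "twist": the turn about the world's z in degrees. In form: {"delta_pos": [[dx, dy, dz], ...], "twist": [twist, ...]}. A call has 1 to 8 rows; each row shifts and turns the commanded pose from where the row before left it; what a row does not reach is not made up. A row lasts 1/12 s, in which the tool goes at most 41.7 mm and 7.16 degrees, less where a joint would pass 70% of its speed; a pose out of reach is approached as far as the arm can. A call with a gripper value outside its range is refused whole. "claw" is the opening, from 0 (shut) to 1 (fully open), set as the call begins (left out, the last holds). The fingers move at their own pace and stop on an object; "newtons" is the grip in N (left out, the last holds). Time passes only in rows, so rows that do not move let the fingers close. It gives the time, the measured TCP pose, the force and the opening at its end, in the units of the state.
- robot.get_state(): the state, without advancing time (a new reading comes with each control period).
- robot.camera(name): name is "scene" or "top" or "wrist"; returns a dict with "frame" (480x640x3 uint8, red, green, blue), "K" (3x3 intrinsics, pixels), "dist_coeffs" ([k1, k2, p1, p2, k3] as OpenCV has them; the pictures are not rectified), "rvec" (rotation vector, rad) and "tvec" (3), from world to camera coordinates, as OpenCV has them. Camera axes: x right, y down, z forward; pixel columns grow to the right and rows downward; lengths in m; the calibration is good to about 2 mm. A picture is of the moment at which its call begins. There is no depth.
- robot.sign_off(): hands the job in, once; it reports no verdict.
The state is a dict: "clock": time; "q": joint angles; "joint_velocities": joint speeds; "joint_efforts": joint torques, N m; "ee_pos": TCP position; "tcp_rot": TCP orientation; "ft_force": force on the tool from outside, world axes, zero at the start; "torque": the same for the moment, N m; "opening": finger opening in m.
Only numpy, scipy, OpenCV 4.12 (cv2) and the standard library are available. Lean on these libraries where they do the work, as an engineer would, in place of code of your own. Each camera call takes 0.05 s, during which the arm holds its last target.

TASK

The document camera's lens has to be held in the alignment V-block. Take the orange dust cover off the V-block and hang it by the hole in its tab on the peg of the stand, then lift the black lens barrel from its rest, lay it centred in the V of both saddles and press it down gently but firmly so that it bears well on both sides of the V. Finish while still holding it pressed there (do not let go), with the cover left hanging on the peg and the other things on the desk left where they were.

Things in the scene. Friction and masses are not known exactly. Their poses are not given: they have to be found in the camera images.
- vee_seat (a point): Centre of the lens barrel (mid-length, on its axis) when seated in the fixed V-block, 53.5 mm above the desk. V along this point's y, z up. Dark base plate 100 (x) x 110 (y) x 10 mm with two aluminium saddles, each 16 mm thick in y and 72 mm wide in x, centred at y = -33 and +33 mm: between them a 50 mm gap for fingers, open down to the base plate. Flanks slope 45 degrees.
- vee_near: The V flanks on the -x side of the V-block, on both saddles (one contact line); fixed, origin at the centre of the block's underside, axes as point vee_seat. Bottom of the V 28 mm, saddle tops 52 mm above the desk.
- vee_far: The pair of V flanks on the +x side of the V-block (the other contact line; same origin and axes). The block is rigid. A barrel pushed down while still gripped may bear on one side only; letting it settle in the V by itself and then pressing on its top with shut fingers loads both sides alike: about 10 N down is plenty.
- cover_grip (a point): Where to grip the loose orange dust cover: on its tab, 10 mm below the tab's top edge. The cover is an upside-down T, alike both ways round: a foot plate 64 (x) x 96 (y) x 4 mm, at the start lying on the saddle tops, and upright in its middle a tab 6 mm thick (x), 40 mm wide (y), its top edge 92 mm above the foot's underside.
- cover_hole (a point): Centre of the 22 mm round hole through the cover's tab; hole axis along x, 44 mm above the foot's underside, 38 mm below cover_grip. Axes as the cover: z up along the tab.
- cover: The whole loose orange dust cover (about 120 g), origin at the centre of its foot's underside, axes as above.
- peg (a point): Point half-way along the stand's horizontal steel peg, on its axis, 130 mm above the desk. z up; the peg, 8 mm thick, runs along x: 45 mm straight towards its free end at -x, then a last 7 mm turning up by 6 mm; the column (16 mm square, 134 mm high) is centred 50 mm towards +x. Hung, the cover's hole centre is 7 mm below the peg's axis.
- stand: The fixed stand with the peg: grey base 110 x 90 x 12 mm, origin at the foot of its column, peg pointing to its -x. It may be on the left or on the right of the V-block.
- lens_center (a point): Centre of the loose lens barrel, mid-length on its axis (y): a black cylinder with brass end rings and glass ends, 36 mm in diameter, 100 mm long, about 180 g, both ends alike. At the start it lies level on the rest, centre 29 mm above the desk; grip it across its diameter at mid-length, the desk beside it is clear there.
- lens: The lens barrel itself, origin at its centre, axis y.
- rest: The fixed lens rest, on the side of the V-block opposite to the stand: two rubber rails 96 mm long along y (30 mm wide over both, tops 14 mm above the desk) on two wooden feet (60 mm wide in x, 8 mm high) at y = -40 and +40 mm. Origin at the centre of its underside.
- tape: Bystander, leave alone: a clear roll of tape (64 mm across, 20 mm high, flat on the desk); origin at its underside.
- driver: Bystander, leave alone: a screwdriver lying on the desk (140 mm long); origin at its underside.
- cap: Bystander, leave alone: a black lens cap (disc 44 mm across, 10 mm thick) on the desk; origin at its underside.
- stapler: Bystander, leave alone: a blue stapler (130 mm long, 42 mm high); origin at its underside.
- amber: Bystander, leave alone: a small amber bottle (44 mm across, 110 mm tall); origin at its underside.
- mug: Bystander, leave alone: a white mug (76 mm across, 90 mm tall); origin at its underside.
Mind the look-alikes: they are no part of the job. There is more than one size of the cover; the job needs the middle-sized. What is shaped like the stand but blue is not meant.

How it is judged:
By the outcome, as a careful person would: the job done as asked, in the order asked, and still so for the second after the job is handed in, while the arm keeps its last pose, push and grip.
It also fails if it takes over 67 s, if anything falls off the work surface, if the arm or the gripper's body presses on something with over 40 N, if the wrist force passes 120 N, or if a joint passes its speed limit or range.

## Working session

There is one attempt and no reset: what is moved stays moved. The work goes in short steps, Python scripts to look and compute and a tool call to move; the robot and the scene stay as the last step left them, time stands still between calls to the robot, and variables do not carry over. Pictures are saved under pics/ and viewed, and the job is handed in when it is done.

Besides the shell and the picture viewer there is one more tool, called after "Call:" in YAML: its name, and indented under it one key for each argument. carry_out: Moves the arm, as the interface text tells. Its arguments: {"type":"object","properties":{"delta_pos":{"type":"array"},"twist":{"type":"array"},"claw":{"type":"number"},"newtons":{"type":"number"}},"required":["delta_pos","twist"]}

```bash
mkdir -p pics; ls; python3 - <<'E'
from cell import robot
import cv2,pickle
d={}
for n in ("scene","top","wrist"):
    c=robot.camera(n); d[n]=c
    cv2.imwrite(f"pics/{n}0.png",c["frame"][:,:,::-1])
    print(n,c["K"],c["dist_coeffs"],c["rvec"],c["tvec"])
pickle.dump(d,open("c0.pkl","wb"))
s=robot.get_state();print({k:s[k] for k in("clock","ee_pos","tcp_rot","ft_force","opening")})
E
```

```text
pics
scene [[466.03628789   0.         320.03824181]
 [  0.         466.03628789 225.4413262 ]
 [  0.           0.           1.        ]] [0.03370567 0.         0.         0.         0.        ] [ 1.91282522  1.00978224 -0.54582644] [-0.32726157 -0.13614846  1.2900839 ]
top [[472.02441013   0.         319.7500441 ]
 [  0.         472.02441013 236.6378501 ]
 [  0.           0.           1.        ]] [0.04136688 0.         0.         0.         0.        ] [ 2.17221315 -2.11575926  0.16806899] [0.01019305 0.55322506 1.03083454]
wrist [[350.9797763    0.         320.5621822 ]
 [  0.         350.9797763  240.67547563]
 [  0.           0.           1.        ]] [-0.03909939  0.          0.          0.          0.        ] [-2.39540022  1.57562562  0.25454106] [-0.67318721 -0.04137271  0.38151194]
{'clock': 0.15, 'ee_pos': array([ 0.26697754, -0.61938333,  0.23019652]), 'tcp_rot': array([[ 9.18392357e-01,  3.95670621e-01, -4.87551583e-04],
       [ 3.95670818e-01, -9.18390531e-01,  1.85387450e-03],
       [ 2.85760919e-04, -1.89549411e-03, -9.99998163e-01]]), 'ft_force': array([-0.58800243, -0.90756087, -0.71876322]), 'opening': 0.08519294986061893}
```

View pics/scene0.png

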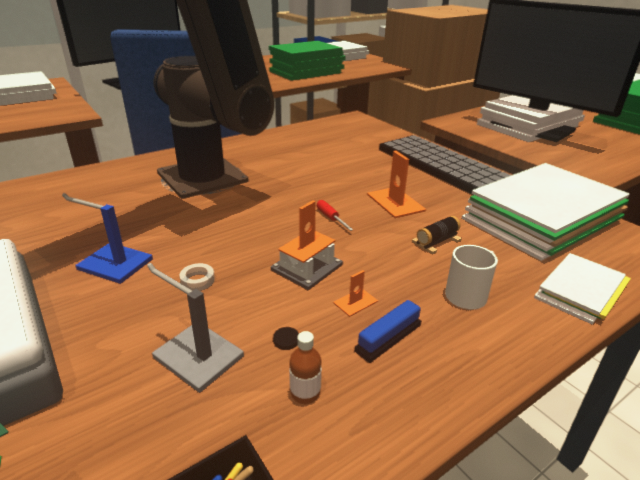

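View pics/top0.png

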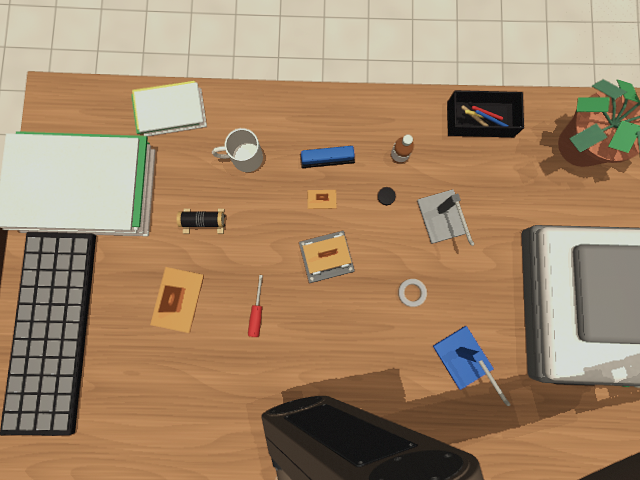

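View pics/wrist0.png

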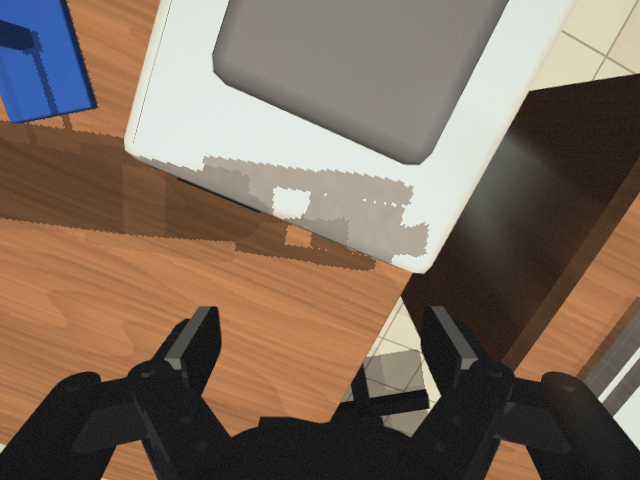

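The scene view shows three orange T-shapes: one on the V-block (top 327,253), a small one (322,199) and a large one (177,299). There are two stands, grey (445,216) and blue (463,357). The black barrel is at (201,219), and the look-alike black cap is at (386,196). I choose the cover on the block and the grey stand, and check both in close crops.

```bash
cat > h.py <<'E'
import numpy as np,cv2
def pose(c):
    R=cv2.Rodrigues(np.array(c["rvec"],float))[0]; t=np.array(c["tvec"],float).ravel(); return R,t
def ray(c,uv):
    p=cv2.undistortPoints(np.array(uv,float).reshape(-1,1,2),c["K"],np.array(c["dist_coeffs"])).reshape(-1,2)
    R,t=pose(c); d=np.c_[p,np.ones(len(p))]@R; return -R.T@t,d
def on(c,uv,z):
    o,d=ray(c,uv); return o+d*((z-o[2])/d[:,2])[:,None]
def tri(c1,u1,c2,u2):
    o1,d1=ray(c1,[u1]);o2,d2=ray(c2,[u2]);a=d1[0]/np.linalg.norm(d1);b=d2[0]/np.linalg.norm(d2)
    s=np.linalg.lstsq(np.c_[a,-b],o2-o1,rcond=None)[0]
    p,q=o1+a*s[0],o2+b*s[1]; return (p+q)/2,np.linalg.norm(p-q)
def proj(c,P):
    return cv2.projectPoints(np.array(P,float).reshape(-1,1,3),np.array(c["rvec"],float),np.array(c["tvec"],float),c["K"],np.array(c["dist_coeffs"]))[0].reshape(-1,2)
def crop(c,x0,y0,w,h,k,fn):
    im=c["frame"][y0:y0+h,x0:x0+w,::-1]; cv2.imwrite(fn,cv2.resize(im,None,fx=k,fy=k,interpolation=cv2.INTER_CUBIC))
E
python3 - <<'E'
import pickle;from h import *
d=pickle.load(open("c0.pkl","rb"))
t=d["top"];s=d["scene"]
a=np.vstack([np.hstack([cv2.resize(c["frame"][y:y+75,x:x+100,::-1],(400,300),interpolation=cv2.INTER_CUBIC) for c,x,y in r]) for r in [((t,277,215),(t,400,180)),((t,155,185),(s,260,195))]])
cv2.imwrite("pics/crop0.png",a)
for n,uv,z in [("cover",(327,253),.056),("lens",(201,219),.029),("grey",(445,216),.012),("blue",(463,357),.012)]: print(n,on(t,[uv],z).round(3))
hsv=cv2.cvtColor(t["frame"],cv2.COLOR_RGB2HSV)
for p in [(320,243),(312,243),(300,300)]: print(hsv[p[1],p[0]])
for n in d: print(n,ray(d[n],[(320,240)])[0])
E
```

```text
cover [[0.514 0.008 0.056]]
lens [[0.589 0.299 0.029]]
grey [[ 0.614 -0.268  0.012]]
blue [[ 0.293 -0.303  0.012]]
[ 18 143 209]
[ 17 116 204]
[ 15 133 178]
scene [ 1.14434799 -0.41371268  0.55611375]
top [0.38999079 0.02711794 1.10270283]
wrist [ 0.33977957 -0.58753673  0.37389106]
```

View pics/crop0.png

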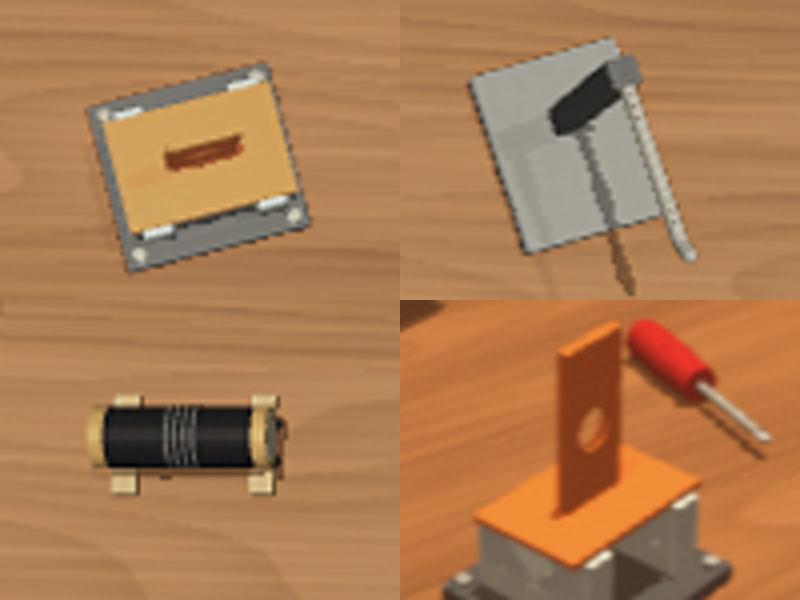

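The crops confirm the mid-sized cover on the V-block: its tab's top edge is at about crop (165–240, 145) in the first tile. They also show the grey stand, with its peg running towards the robot (tip at top px ~472,245), and the barrel on its rest. Next I measure.

```bash
python3 - <<'E'
import pickle;from h import *
d=pickle.load(open("c0.pkl","rb"))
t=d["top"];s=d["scene"]
T=lambda pts,x,y:[(x+p[0]/4-.375,y+p[1]/4-.375) for p in pts]
b=on(t,T([(88,107),(268,63),(310,225),(130,270)],277,215),.010)
print("base",b.round(4),b.mean(0).round(4))
for i,j in((0,1),(3,2),(0,3),(1,2)):
    v=b[i]-b[j];print(np.linalg.norm(v).round(4),np.degrees(np.arctan2(v[1],v[0])).round(1))
f=on(t,T([(103,122),(270,80),(297,190),(130,235)],277,215),.056)
print("foot",f.mean(0).round(4))
for i,j in((0,1),(3,2),(0,3),(1,2)):
    v=f[i]-f[j];print(np.linalg.norm(v).round(4),np.degrees(np.arctan2(v[1],v[0])).round(1))
# stand
g=on(t,T([(72,80),(212,38),(260,214),(126,253)],400,180),.012)
print("gbase",g.round(4),g.mean(0).round(4))
for i,j in((0,1),(0,3)):
    v=g[i]-g[j];print(np.linalg.norm(v).round(4),np.degrees(np.arctan2(v[1],v[0])).round(1))
col=on(t,T([(225,71)],400,180),.134);p=on(t,T([(233,88),(277,230)],400,180),.130)
v=p[0]-p[1];print("col",col,"peg",p,np.linalg.norm(v),np.degrees(np.arctan2(v[1],v[0])))
# lens: brass and black mask
r=on(t,T([(90,437),(276,437)],155-0,185-75),.029);print("lens",r.mean(0))
v=r[0]-r[1];print(np.linalg.norm(v),np.degrees(np.arctan2(v[1],v[0])))
e=on(t,T([(165,152),(240,135),(240,148),(168,169)],277,215),.144);print("tabtop",e)
E
```

```text
base [[ 0.5452  0.0738  0.01  ]
 [ 0.5741 -0.031   0.01  ]
 [ 0.4796 -0.057   0.01  ]
 [ 0.4509  0.0464  0.01  ]] [0.5124 0.0081 0.01  ]
0.1086 105.4
0.1073 105.5
0.0981 16.2
0.098 15.4
foot [0.5125 0.0084 0.056 ]
0.0966 105.8
0.0961 106.6
0.065 15.1
0.0636 14.7
gbase [[ 0.6521 -0.2044  0.012 ]
 [ 0.6797 -0.2872  0.012 ]
 [ 0.5748 -0.3134  0.012 ]
 [ 0.5496 -0.2352  0.012 ]] [ 0.6141 -0.26    0.012 ]
0.0873 108.4
0.107 16.8
col [[ 0.62967758 -0.25852472  0.134     ]] peg [[ 0.62160443 -0.26374485  0.13      ]
 [ 0.54657093 -0.28516768  0.13      ]] 0.07803181276341926 15.934580115946053
lens [0.58881021 0.3007361  0.029     ]
0.10643192145823624 91.59526175983025
tabtop [[ 0.50397967  0.02795778  0.144     ]
 [ 0.51375573 -0.01018415  0.144     ]
 [ 0.5070585  -0.01032049  0.144     ]
 [ 0.49529308  0.02619633  0.144     ]]
```

Call:
carry_out:
  delta_pos:
    - [25,21,8]
    - [25,21,8]
    - [25,21,8]
    - [25,21,8]
    - [25,21,8]
    - [25,21,8]
    - [25,21,8]
    - [25,21,8]
  twist: [6.8,6.8,6.8,6.8,6.8,6.8,6.8,6.8]

```text
clock: 0.82
ee_pos: [0.468, -0.4505, 0.2953]
tcp_rot: [[0.207, 0.978, -0.0], [0.978, -0.207, 0.001], [0.0, -0.001, -1.0]]
ft_force: [-0.3, -0.8, 0.4]
opening: 0.0853
```

Call:
carry_out:
  delta_pos:
    - [25,21,0]
    - [25,21,0]
    - [25,21,0]
    - [25,21,0]
    - [0,0,0]
  twist: [6.8,6.8,6.8,6.9,0]

```text
clock: 1.23
ee_pos: [0.5706, -0.3635, 0.2946]
tcp_rot: [[-0.268, 0.963, 0.001], [0.963, 0.268, 0.003], [0.002, 0.002, -1.0]]
ft_force: [-0.1, 0.1, 0.8]
opening: 0.0854
```

```bash
python3 - <<'E'
from cell import robot
import cv2,pickle
c=robot.camera("wrist");pickle.dump(c,open("c1.pkl","wb"));cv2.imwrite("pics/w1.png",c["frame"][:,:,::-1])
t=robot.camera("top");pickle.dump(t,open("t1.pkl","wb"))
s=robot.get_state();print(s["clock"],s["ee_pos"],s["tcp_rot"],s["ft_force"],s["q"])
E
```

```text
1.3333 [ 0.56767143 -0.36679486  0.29462783] [[-2.60323717e-01  9.65520685e-01 -1.17048647e-03]
 [ 9.65521186e-01  2.60324266e-01  3.41533487e-04]
 [ 6.34463677e-04 -1.04122022e-03 -9.99999257e-01]] [ 0.09312555 -0.01155831 -0.04558239] [-7.23314015e-01  2.50110798e-01  1.50574016e+00 -5.27595021e-04
  1.38684519e+00 -9.86575072e-01]
```

View pics/w1.png

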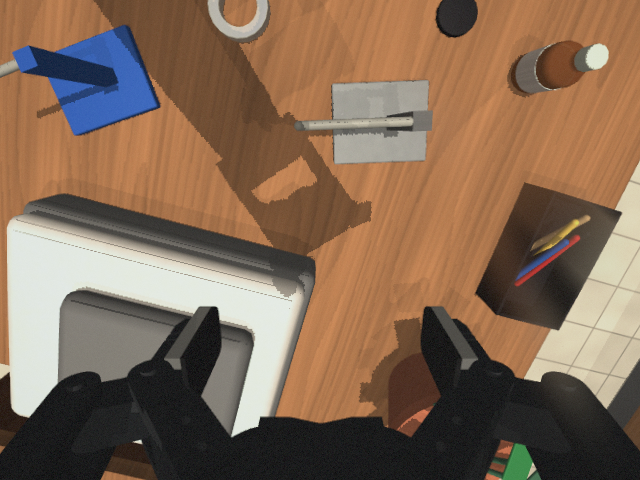

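The wrist view shows the grey stand: base at (332–428, 80–163), column top at ~(421,121), peg running to its tip at (297,126). I enlarge this and measure.

```bash
python3 - <<'E'
import pickle;from h import *
c=pickle.load(open("c1.pkl","rb"))
crop(c,285,70,160,110,5,"pics/w1c.png")
R,t=pose(c);print(-R.T@t,R[2])
E
```

```text
[ 0.54847091 -0.28638044  0.43863641] [ 0.08370327 -0.29764581 -0.95099986]
```

View pics/w1c.png

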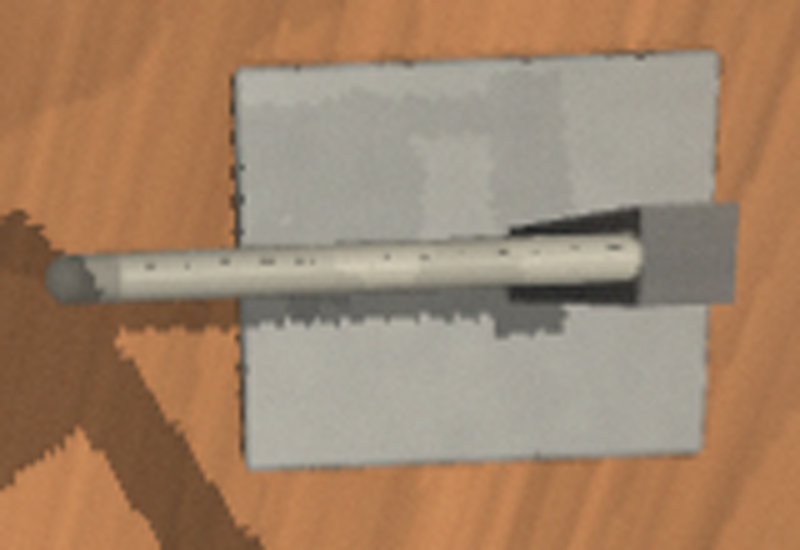

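```bash
python3 - <<'E'
import pickle;from h import *
c=pickle.load(open("c1.pkl","rb"))
T=lambda pts:[(285+p[0]/5-.4,70+p[1]/5-.4) for p in pts]
col=on(c,T([(688,254)]),.134)[0]; p=on(c,T([(640,258),(380,268),(120,276)]),.130); tip=on(c,T([(70,279)]),.136)
print(col,p,tip)
v=p[0]-p[2];a=np.arctan2(v[1],v[0]);print(np.linalg.norm(v),np.degrees(a),np.linalg.norm(col-p[2]),np.linalg.norm((tip-p[2])[0]))
g=on(c,T([(236,70),(717,52),(702,452),(248,467)]),.012)
print(g.mean(0));
for i,j in((1,0),(2,3),(0,3),(1,2)):
    w=g[i]-g[j];print(np.linalg.norm(w),np.degrees(np.arctan2(w[1],w[0])))
print("peg pt from col", col[:2]-.05*np.array([np.cos(a),np.sin(a)]))
E
```

```text
[ 0.62829815 -0.25841868  0.134     ] [[ 0.6217828  -0.26087835  0.13      ]
 [ 0.58024951 -0.27430182  0.13      ]
 [ 0.53862629 -0.28724562  0.13      ]] [[ 0.53101229 -0.28987781  0.136     ]]
0.08723667168933295 17.592780244521062 0.09427636783915955 0.01004497610685725
[ 0.61372249 -0.2631252   0.012     ]
0.10830855876380695 17.859477735837164
0.10867073243373337 17.553129888106966
0.08810352775271676 107.91302359286512
0.08868563108237622 108.14565382158602
peg pt from col [ 0.58063671 -0.27353117]
```

Call:
carry_out:
  delta_pos:
    - [-5.5,37.5,0]
    - [-5.5,37.5,0]
    - [-5.5,37.5,0]
    - [-5.5,37.5,0]
    - [-5.5,37.5,0]
    - [-5.5,37.5,0]
    - [-5.5,37.5,0]
    - [-5.5,37.5,0]
  twist: [0,0,0,0,0,0,0,0]

```text
clock: 2.0
ee_pos: [0.5219, -0.0677, 0.2952]
tcp_rot: [[-0.255, 0.967, -0.0], [0.967, 0.255, -0.0], [-0.0, -0.0, -1.0]]
ft_force: [0.2, 0.2, -0.6]
opening: 0.0854
```

Call:
carry_out:
  delta_pos:
    - [-5.5,37.5,0]
    - [-5.5,37.5,0]
    - [0,0,0]
    - [0,0,0]
  twist: [0,0,0,0]

```text
clock: 2.33
ee_pos: [0.5115, 0.0075, 0.2954]
tcp_rot: [[-0.26, 0.966, 0.0], [0.966, 0.26, -0.001], [-0.001, 0.0, -1.0]]
ft_force: [0.2, 1.0, -0.6]
opening: 0.0854
```

```bash
python3 - <<'E'
from cell import robot
import cv2,pickle
from h import *
c=robot.camera("wrist");pickle.dump(c,open("c2.pkl","wb"));cv2.imwrite("pics/w2.png",c["frame"][:,:,::-1])
s=robot.get_state();print(s["clock"],s["ee_pos"],s["tcp_rot"],s["ft_force"])
print(proj(c,[(.5125,.0083,.144),(.5125,.0083,.056)]))
E
```

```text
2.3833 [0.5118584  0.00636726 0.29536744] [[-2.58369286e-01  9.66046200e-01  2.26337063e-04]
 [ 9.66045672e-01  2.58369381e-01 -1.01091087e-03]
 [-1.03506518e-03 -4.25363808e-05 -9.99999463e-01]] [ 1.46066939 -0.6706422  -0.35576529]
[[322.6527987  222.23546622]
 [322.25829904 201.43997847]]
```

View pics/w2.png

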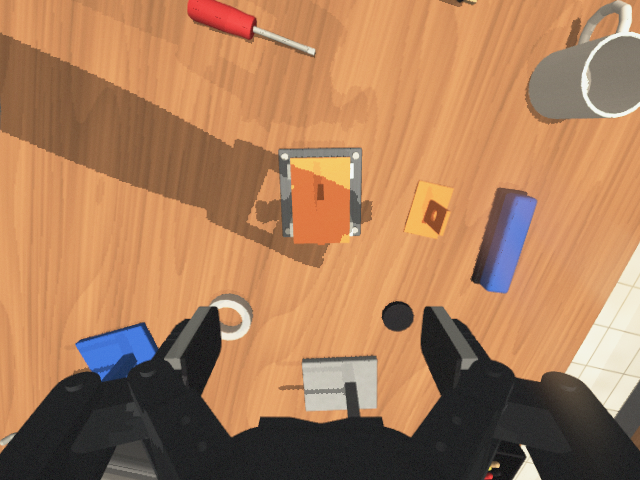

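```bash
python3 - <<'E'
import pickle;from h import *
c=pickle.load(open("c2.pkl","rb"))
crop(c,265,140,120,115,5,"pics/w2c.png")
E
```

```text
(no output)
```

View pics/w2c.png

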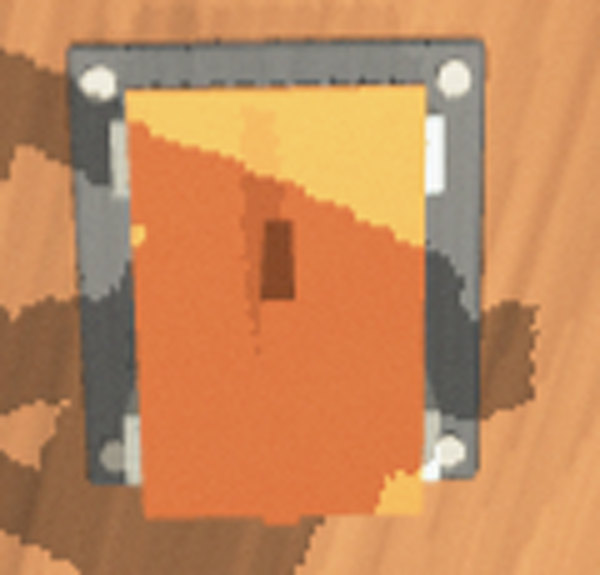

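The close crop shows the tab's dark +y end face at crop (262–295, 220–300). Its top edge runs down to the small bump at (265–299, 523), and the foot corners are also visible.

```bash
python3 - <<'E'
import pickle;from h import *
c=pickle.load(open("c2.pkl","rb"))
T=lambda pts:[(265+p[0]/5-.4,140+p[1]/5-.4) for p in pts]
e=on(c,T([(262,300),(295,300),(263,523),(299,523)]),.144);m=e.mean(0);print("tab",e,m)
a=(e[0]+e[1]-e[2]-e[3]);print(np.linalg.norm(a)/2,np.degrees(np.arctan2(a[1],a[0]))-90)
f=on(c,T([(125,90),(423,86),(146,519),(424,515)]),.056);print("foot",f.mean(0))
for i,j in((1,0),(3,2),(0,2),(1,3)):
    w=f[i]-f[j];print(np.linalg.norm(w),np.degrees(np.arctan2(w[1],w[0])))
b=on(c,T([(68,44),(485,39),(90,484),(475,480)]),.010);print("base",b.mean(0))
for i,j in((1,0),(3,2),(0,2),(1,3)):
    w=b[i]-b[j];print(np.linalg.norm(w),np.degrees(np.arctan2(w[1],w[0])))
E
```

```text
tab [[ 0.50261442  0.02633099  0.144     ]
 [ 0.50804953  0.02779526  0.144     ]
 [ 0.51310854 -0.01244212  0.144     ]
 [ 0.51928271 -0.01077806  0.144     ]] [0.5107638  0.00772652 0.144     ]
0.040170093029415196 15.690528953171864
foot [0.51071979 0.00753823 0.056     ]
0.06367817033181244 15.82419110013297
0.06405119179031302 15.953245453256672
0.09678412054430953 106.40314340066787
0.09664434998437305 106.62504704083844
base [0.51051945 0.00802185 0.01      ]
0.09907338091456137 15.739282560645332
0.09872295184214065 15.706806251495346
0.10966764923125541 105.93455674843096
0.10972297277325681 105.75146054055726
```

Call:
carry_out:
  delta_pos:
    - [-1,1,-36]
    - [0,0,-40]
    - [0,0,-40]
    - [0,0,-40]
    - [0,0,-24]
    - [0,0,0]
  twist: [0.9,0,0,0,0,0]

```text
clock: 2.88
ee_pos: [0.5064, 0.0066, 0.1086]
tcp_rot: [[-0.27, 0.963, -0.013], [0.963, 0.27, 0.002], [0.005, -0.012, -1.0]]
ft_force: [-0.9, 0.1, -0.4]
opening: 0.0853
```

Call:
carry_out:
  delta_pos:
    - [0,0,0]
    - [0,0,0]
    - [0,0,0]
    - [0,0,0]
    - [0,0,0]
    - [0,0,0]
    - [0,0,0]
    - [0,0,0]
  twist: [0,0,0,0,0,0,0,0]
  claw: 0
  newtons: 40

```text
clock: 3.55
ee_pos: [0.5116, 0.0081, 0.1163]
tcp_rot: [[-0.274, 0.962, 0.001], [0.962, 0.274, -0.0], [-0.001, 0.001, -1.0]]
ft_force: [-0.4, -0.5, 3.8]
opening: 0.0052
```

```bash
cat > snap.py <<'E'
import sys,pickle,cv2
from cell import robot
def snap(n,tag):
    c=robot.camera(n);pickle.dump(c,open(f"{tag}.pkl","wb"));cv2.imwrite(f"pics/{tag}.png",c["frame"][:,:,::-1]);return c
if __name__=="__main__":
    for a in sys.argv[1:]:
        n,t=a.split(":");snap(n,t)
    s=robot.get_state();print(s["clock"],s["ee_pos"].round(4),s["tcp_rot"].round(4).tolist(),s["ft_force"].round(2),s["torque"].round(3),s["opening"])
E
python3 snap.py wrist:w3 scene:s3
```

```text
3.65 [0.5116 0.0081 0.1163] [[-0.2743, 0.9616, 0.0011], [0.9616, 0.2743, -0.0003], [-0.0006, 0.001, -1.0]] [-2.08  0.53  5.7 ] [ 0.028  0.261 -0.04 ] 0.005233035025996482
```

View pics/s3.png

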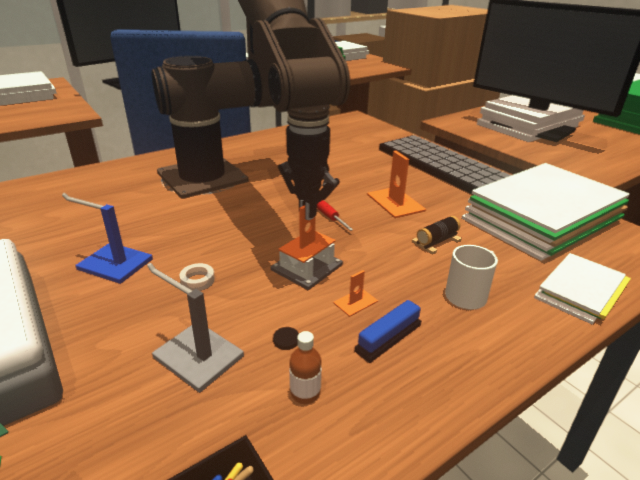

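View pics/w3.png

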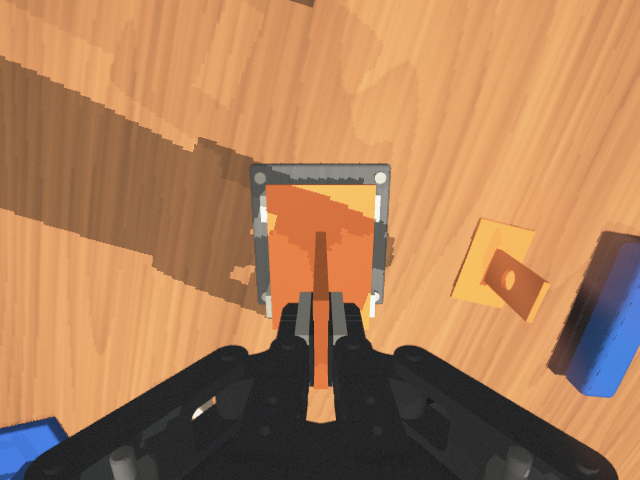

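Gripped at 5.2 mm opening. I lift it and carry it to the front of the peg's free end.

Call:
carry_out:
  delta_pos:
    - [0,0,12]
    - [0,0,25]
    - [0,-10,0]
    - [0,-30,0]
    - [0,-30,0]
    - [0,-30,0]
    - [0,-30,0]
    - [0,-30,0]
  twist: [0,0,0,0,0,0.8,0.8,0]

```text
clock: 4.32
ee_pos: [0.5104, -0.1534, 0.1518]
tcp_rot: [[-0.301, 0.953, -0.001], [0.953, 0.301, 0.0], [0.0, -0.001, -1.0]]
ft_force: [-0.6, -0.6, 0.1]
opening: 0.0053
```

Call:
carry_out:
  delta_pos:
    - [-5,-30,0]
    - [-5,-30,0]
    - [-5,-30,0]
    - [-5,-30,0]
    - [-6,-32,0]
    - [0,0,0]
    - [0,0,0]
    - [0,0,0]
  twist: [0,0,0,0,0,0,0,0]

```text
clock: 4.98
ee_pos: [0.4845, -0.3035, 0.1515]
tcp_rot: [[-0.3, 0.954, -0.001], [0.954, 0.3, 0.001], [0.002, -0.001, -1.0]]
ft_force: [0.3, 0.0, -0.7]
opening: 0.0051
```

```bash
python3 snap.py wrist:w4 scene:s4
```

```text
5.0833 [ 0.485  -0.3027  0.1518] [[-0.3019, 0.9533, -0.0008], [0.9533, 0.3019, 0.001], [0.0012, -0.0004, -1.0]] [ 0.24 -0.   -1.58] [-0.003 -0.09  -0.02 ] 0.00548985035846365
```

View pics/s4.png

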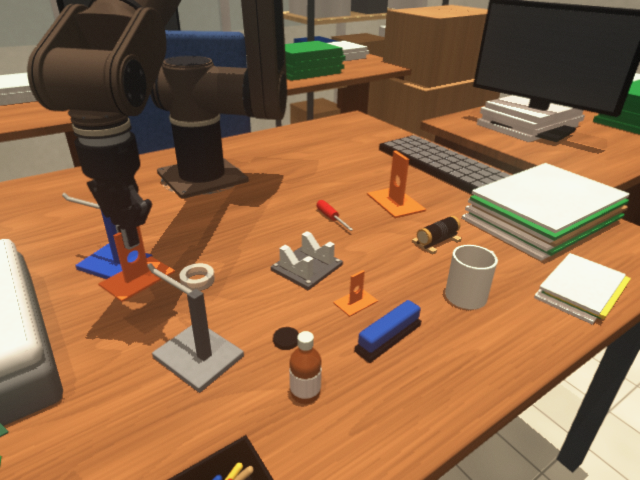

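View pics/w4.png

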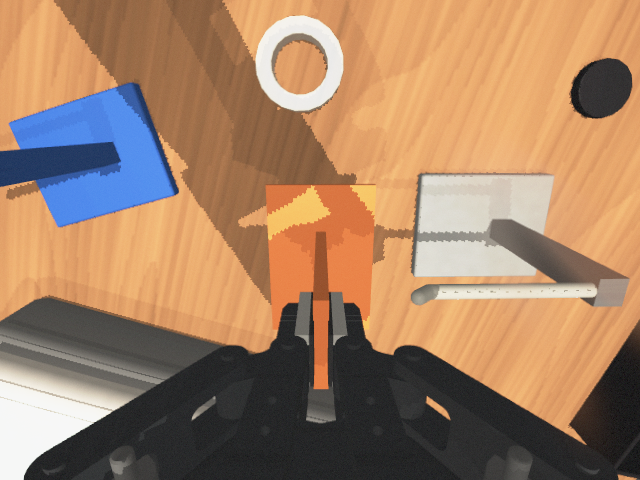

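The scene shows the cover held just in front of the peg, its hole at about (132,256), and the peg tip at about (152,266). The wrist view shows the peg from (420,296) to (596,290). I check the offset.

```bash
python3 - <<'E'
import pickle;from h import *
c=pickle.load(open("w4.pkl","rb"));s=pickle.load(open("s4.pkl","rb"))
crop(s,90,210,110,80,7,"pics/s4c.png");crop(c,400,270,240,50,3,"pics/w4c.png")
tcp=np.array([.485,-.3027,.1518]);y=np.array([.9533,.302,0]);x=np.array([-.302,.9533,0])
for z,uv in [(.130,(596,290.5)),(.130,(520,292)),(.130,(445,294)),(.136,(424,296))]:
    p=on(c,[uv],z)[0]; print(p.round(4),"along",((p-tcp)@y).round(4),"lat",((p-tcp)@x).round(4))
print(proj(s,[tcp-[0,0,.0203]]))
E
```

```text
[ 0.6247 -0.261   0.13  ] along 0.1458 lat -0.0024
[ 0.585 -0.274  0.13 ] along 0.104 lat -0.0029
[ 0.5472 -0.2869  0.13  ] along 0.064 lat -0.0037
[ 0.5342 -0.289   0.136 ] along 0.0511 lat -0.0018
[[131.64629661 255.29895428]]
```

View pics/s4c.png

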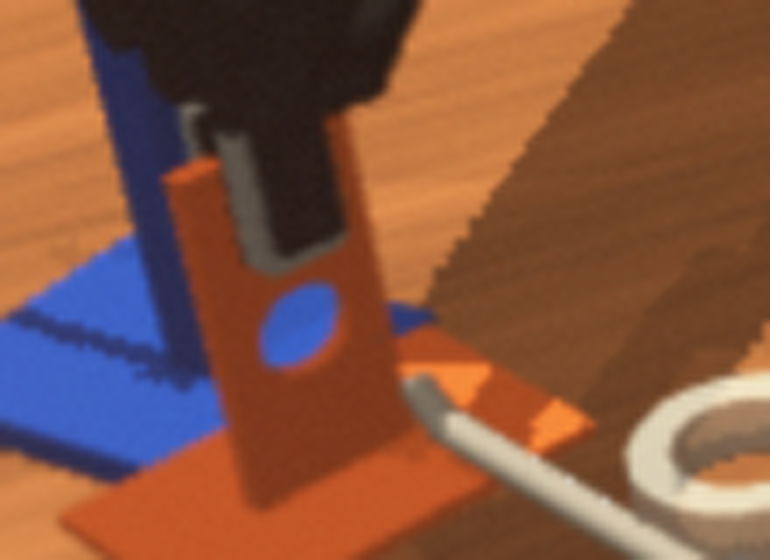

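View pics/w4c.png

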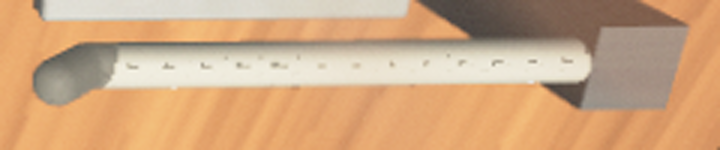

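Call:
carry_out:
  delta_pos:
    - [1,-2.5,1.5]
    - [9.5,3,0]
    - [9.5,3,0]
    - [9.5,3,0]
    - [9.5,3,0]
    - [9.5,3,0]
    - [9.5,3,0]
    - [0,0,0]
  twist: [0,0,0,0,0,0,0,0]

```text
clock: 5.75
ee_pos: [0.545, -0.2876, 0.1539]
tcp_rot: [[-0.302, 0.953, 0.001], [0.953, 0.302, -0.0], [-0.0, 0.001, -1.0]]
ft_force: [-1.3, 0.1, -1.4]
opening: 0.0047
```

```bash
python3 snap.py wrist:w5 scene:s5; python3 - <<'E'
import pickle;from h import *
c=pickle.load(open("w5.pkl","rb"));s=pickle.load(open("s5.pkl","rb"))
a=np.hstack([cv2.resize(s["frame"][220:300,110:210,::-1],(400,320),interpolation=2),cv2.resize(c["frame"][220:380,260:460,::-1],(400,320),interpolation=2)])
cv2.imwrite("pics/c5.png",a)
E
```

```text
5.85 [ 0.5434 -0.2881  0.1536] [[-0.3018, 0.9534, -0.0006], [0.9534, 0.3018, 0.0001], [0.0003, -0.0006, -1.0]] [-0.81 -1.39 -0.59] [-0.059 -0.001  0.006] 0.0054565927997961595
```

View pics/c5.png

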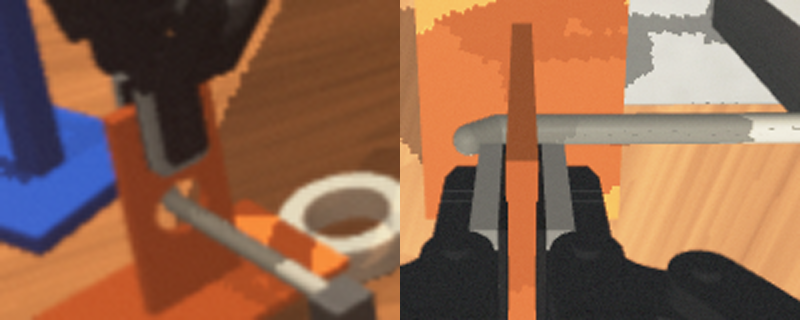

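The peg tip has passed through the hole: in the left tile the peg enters the hole, and in the right tile the tip shows beyond the tab. I slide on and lower.

Call:
carry_out:
  delta_pos:
    - [9.5,3,0]
    - [9.5,3,0]
    - [9.5,3,0]
    - [6,2,0]
    - [0,0,-3]
    - [0,0,-3]
    - [0,0,-3]
    - [0,0,0]
  twist: [0,0,0,0,0,0,0,0]

```text
clock: 6.52
ee_pos: [0.5768, -0.2771, 0.1435]
tcp_rot: [[-0.301, 0.954, -0.002], [0.954, 0.301, 0.001], [0.002, -0.001, -1.0]]
ft_force: [-0.3, 0.5, -0.8]
opening: 0.005
```

```bash
python3 snap.py wrist:w6 scene:s6; python3 - <<'E'
import pickle;from h import *
c=pickle.load(open("w6.pkl","rb"));s=pickle.load(open("s6.pkl","rb"))
a=np.hstack([cv2.resize(s["frame"][240:320,120:220,::-1],(400,320),interpolation=2),cv2.resize(c["frame"][220:380,260:460,::-1],(400,320),interpolation=2)])
cv2.imwrite("pics/c6.png",a)
E
```

```text
6.6167 [ 0.5771 -0.2774  0.1443] [[-0.3005, 0.9538, -0.0009], [0.9538, 0.3005, 0.0005], [0.0008, -0.0007, -1.0]] [-0.18 -0.1  -0.68] [0.022 0.008 0.02 ] 0.0049041574119541576
```

View pics/c6.png

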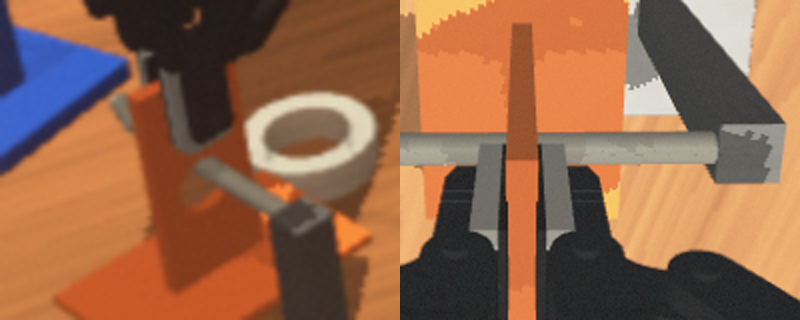

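```bash
python3 - <<'E'
import pickle;from h import *
c=pickle.load(open("w6.pkl","rb"));s=pickle.load(open("s6.pkl","rb"))
tcp=np.array([.5771,-.2774,.1443]);x=np.array([-.3005,.9538,0]);y=np.array([.9538,.3005,0])
for uv in [(275,293.8),(400,293.8)]:
    p=on(c,[uv],.130)[0];print(p,(p-tcp)@x,(p-tcp)@y)
# col top
p=on(c,[(260+375,220+75)],.134)
print(proj(s,[tcp-[0,0,.0203]]))
crop(s,150,255,60,50,12,"pics/s6c.png")
E
```

```text
[ 0.55424936 -0.28288724  0.13      ] 0.0016328901619211617 -0.023443857536739686
[ 0.61351745 -0.26417088  0.13      ] 0.001674489972886788 0.0387103109108663
[[168.91205411 284.01435084]]
```

View pics/s6c.png

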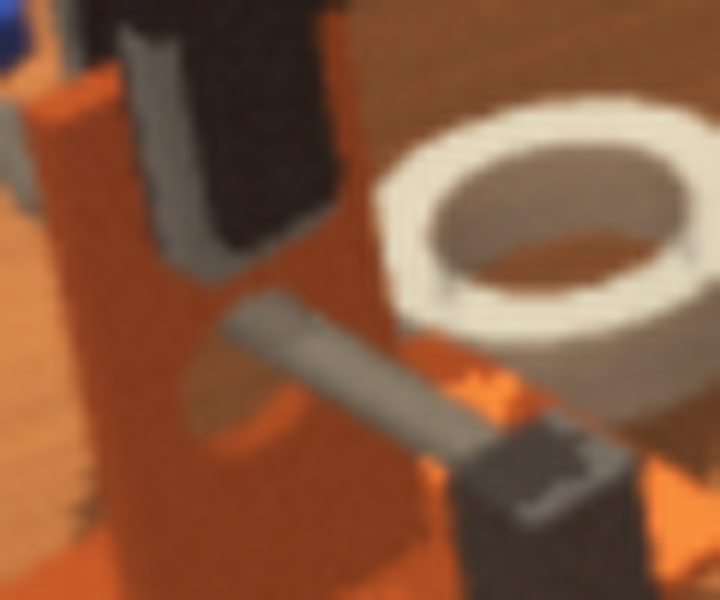

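Call:
carry_out:
  delta_pos:
    - [-0.5,1.5,0]
    - [0,0,-1]
    - [0,0,-0.5]
    - [0,0,0]
    - [0,0,0]
  twist: [0,0,0,0,0]

```text
clock: 7.03
ee_pos: [0.5771, -0.2759, 0.1434]
tcp_rot: [[-0.301, 0.954, 0.0], [0.954, 0.301, -0.0], [-0.0, 0.0, -1.0]]
ft_force: [-0.9, -1.4, -1.4]
opening: 0.0053
```

Call:
carry_out:
  delta_pos:
    - [0,0,0]
    - [0,0,0]
    - [0,0,0]
    - [0,0,0]
    - [0,0,0]
    - [0,0,0]
    - [0,0,0]
  twist: [0,0,0,0,0,0,0]
  claw: 0.3

```text
clock: 7.62
ee_pos: [0.5771, -0.2759, 0.1434]
tcp_rot: [[-0.301, 0.954, 0.0], [0.954, 0.301, -0.0], [-0.0, 0.0, -1.0]]
ft_force: [-0.2, -0.7, 0.5]
opening: 0.0258
```

```bash
python3 snap.py wrist:w7 scene:s7; python3 - <<'E'
import pickle;from h import *
c=pickle.load(open("w7.pkl","rb"));s=pickle.load(open("s7.pkl","rb"))
a=np.hstack([cv2.resize(s["frame"][240:320,120:220,::-1],(400,320),interpolation=2),cv2.resize(c["frame"][220:380,260:460,::-1],(400,320),interpolation=2)])
cv2.imwrite("pics/c7.png",a)
E
```

```text
7.7167 [ 0.5771 -0.2759  0.1433] [[-0.3008, 0.9537, -0.0], [0.9537, 0.3008, 0.0], [0.0, -0.0, -1.0]] [ 0.32  0.   -0.3 ] [ 0.024 -0.002 -0.042] 0.026031802785449174
```

View pics/c7.png

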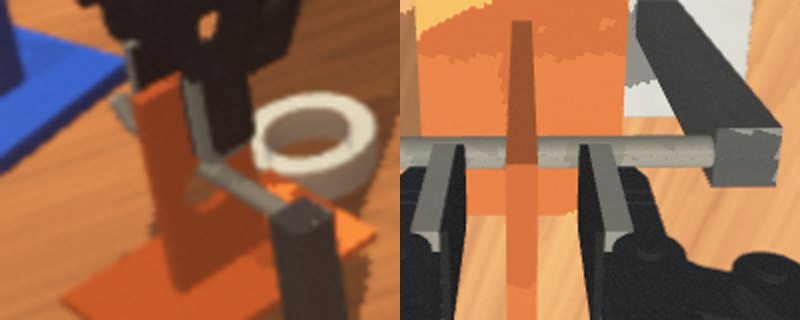

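The cover hangs on the peg and the fingers are clear on both sides. I retreat upwards and go to the lens.

Call:
carry_out:
  delta_pos:
    - [0,0,15]
    - [0,0,35]
    - [0,0,40]
    - [0,0,40]
    - [0,20,15]
    - [1,40,0]
    - [1,40,0]
    - [1,40,0]
  twist: [0,0,0,0,0,-2,-2,-2]

```text
clock: 8.38
ee_pos: [0.58, -0.1349, 0.2891]
tcp_rot: [[-0.196, 0.981, 0.001], [0.981, 0.196, -0.0], [-0.001, 0.001, -1.0]]
ft_force: [1.4, 0.0, 0.3]
opening: 0.0256
```

Call:
carry_out:
  delta_pos:
    - [1,40,0]
    - [1,40,0]
    - [1,40,0]
    - [1,40,0]
    - [1,40,0]
    - [1,40,0]
    - [1,40,0]
    - [1,40,0]
  twist: [-2,-2,-2,-2,-2,0,0,0]
  claw: 1

```text
clock: 9.05
ee_pos: [0.5877, 0.1861, 0.2885]
tcp_rot: [[-0.026, 1.0, 0.0], [1.0, 0.026, 0.0], [0.0, 0.0, -1.0]]
ft_force: [-0.0, -0.5, -0.1]
opening: 0.0855
```

Call:
carry_out:
  delta_pos:
    - [1,40,0]
    - [0,40,0]
    - [0,36,0]
    - [0,0,0]
    - [0,0,0]
  twist: [0,0,0,0,0]

```text
clock: 9.47
ee_pos: [0.5885, 0.302, 0.2878]
tcp_rot: [[-0.03, 1.0, -0.001], [1.0, 0.03, -0.001], [-0.001, -0.001, -1.0]]
ft_force: [-0.7, -0.2, 0.6]
opening: 0.0853
```

```bash
python3 snap.py wrist:w8 scene:s8 top:t8; python3 - <<'E'
import pickle;from h import *
c=pickle.load(open("w8.pkl","rb"))
u=proj(c,[(.589,.3,.029)])[0];print(u)
x0,y0=int(u[0])-80,int(u[1])-70
print(x0,y0);crop(c,x0,y0,160,140,4,"pics/w8c.png")
E
```

```text
9.6167 [0.5893 0.2991 0.2882] [[-0.0252, 0.9997, -0.0001], [0.9997, 0.0252, -0.0005], [-0.0005, -0.0001, -1.0]] [-0.38 -0.1   0.62] [0.008 0.028 0.031] 0.0852955342949656
[321.82700704 200.0779593 ]
241 130
```

View pics/w8c.png

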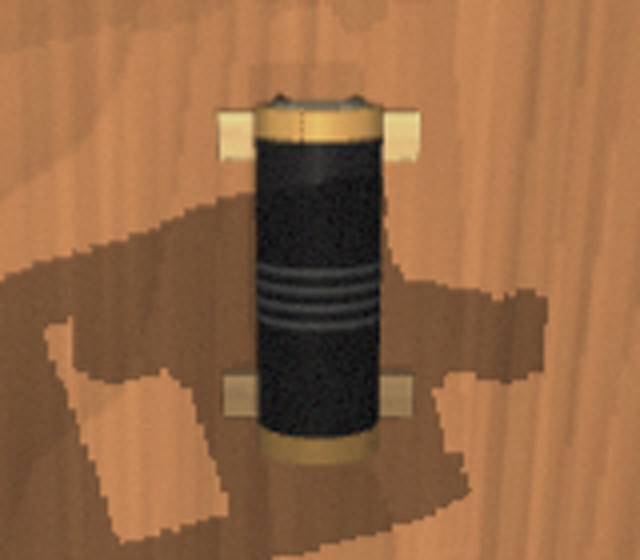

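View pics/s8.png

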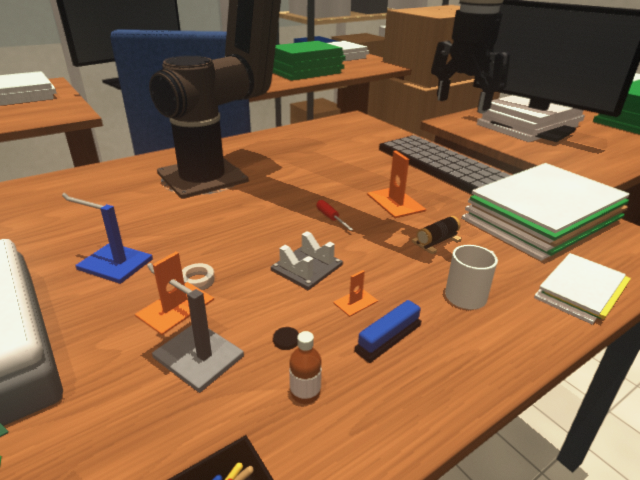

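The wrist crop shows the barrel centred at crop column ~319, with the brass end edges near rows 105 and 465 and the feet of the rest at rows ~135 and ~394. The scene view confirms the cover hanging at (172,285).

```bash
python3 - <<'E'
import pickle;from h import *
c=pickle.load(open("w8.pkl","rb"))
T=lambda pts:[(241+p[0]/4-.4,130+p[1]/4-.4) for p in pts]
f=on(c,T([(218,111),(420,111),(218,160),(420,160),(224,374),(412,374),(224,416),(412,416)]),.008);print(f.round(4),f.mean(0))
l=on(c,T([(255,140),(382,140),(259,435),(380,435)]),.029);print(l.round(4));a=(l[0]+l[1]-l[2]-l[3]);print(l.mean(0),np.degrees(np.arctan2(a[1],a[0]))-90)
p=on(c,T([(319,104)]),.047),on(c,T([(319,461)]),.038);print(p)
print(on(c,T([(319,143)]),.047),on(c,T([(319,437)]),.047), on(c,T([(319,272),(319,326)]),.047))
E
```

```text
[[0.556  0.346  0.008 ]
 [0.6157 0.3478 0.008 ]
 [0.5562 0.3317 0.008 ]
 [0.6164 0.3335 0.008 ]
 [0.5586 0.2656 0.008 ]
 [0.6173 0.2673 0.008 ]
 [0.5587 0.2518 0.008 ]
 [0.618  0.2536 0.008 ]] [0.58709055 0.29966498 0.008     ]
[[0.568  0.3401 0.029 ]
 [0.6039 0.3412 0.029 ]
 [0.5706 0.2526 0.029 ]
 [0.607  0.2537 0.029 ]]
[0.5873755  0.29690386 0.029     ] 1.8888295613451191
(array([[0.58577328, 0.35197989, 0.047     ]]), array([[0.58883857, 0.24798907, 0.038     ]]))
[[0.58607858 0.34168128 0.047     ]] [[0.5885482  0.25835829 0.047     ]] [[0.58712374 0.30642203 0.047     ]
 [0.58757848 0.29107934 0.047     ]]
```

Call:
carry_out:
  delta_pos:
    - [-2,0.5,-39]
    - [0,0,-40]
    - [0,0,-40]
    - [0,0,-40]
    - [0,0,-40]
    - [0,0,-40]
    - [0,0,-30]
    - [0,0,-10]
  twist: [0.4,0,0,0,0,0,0,0]

```text
clock: 10.28
ee_pos: [0.5834, 0.2973, 0.0032]
tcp_rot: [[-0.031, 0.999, -0.01], [1.0, 0.031, -0.003], [-0.003, -0.01, -1.0]]
ft_force: [-1.4, 0.0, 0.0]
opening: 0.0852
```

Call:
carry_out:
  delta_pos:
    - [0,0,0]
    - [0,0,0]
  twist: [0,0]

```text
clock: 10.45
ee_pos: [0.5882, 0.2999, 0.0104]
tcp_rot: [[-0.032, 0.999, 0.001], [0.999, 0.032, 0.0], [0.0, 0.001, -1.0]]
ft_force: [0.3, 0.8, 1.1]
opening: 0.0851
```

Call:
carry_out:
  delta_pos:
    - [0,0,0]
    - [0,0,0]
    - [0,0,0]
    - [0,0,0]
    - [0,0,0]
    - [0,0,0]
  twist: [0,0,0,0,0,0]
  claw: 0
  newtons: 40

```text
clock: 10.95
ee_pos: [0.588, 0.301, 0.0113]
tcp_rot: [[-0.033, 0.999, 0.002], [0.999, 0.033, 0.001], [0.001, 0.002, -1.0]]
ft_force: [-1.0, -0.2, 5.4]
opening: 0.0345
```

```bash
python3 snap.py wrist:w9 scene:s9; python3 - <<'E'
import pickle;from h import *
c=pickle.load(open("w9.pkl","rb"));s=pickle.load(open("s9.pkl","rb"))
a=np.hstack([cv2.resize(s["frame"][200:280,390:490,::-1],(400,320),interpolation=2),cv2.resize(c["frame"][:,:,::-1],(400,320),interpolation=3)])
cv2.imwrite("pics/c9.png",a)
E
```

```text
11.05 [0.588  0.301  0.0113] [[-0.0334, 0.9994, 0.0019], [0.9994, 0.0334, 0.0006], [0.0005, 0.002, -1.0]] [-2.45 -1.05  6.14] [-0.123  0.234 -0.005] 0.034794586841141915
```

View pics/c9.png

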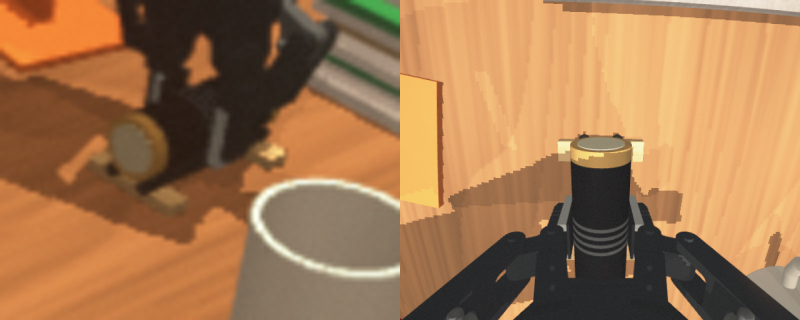

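Gripped squarely at mid-length. I lift it and carry it over the V-block.

Call:
carry_out:
  delta_pos:
    - [0,0,10]
    - [0,0,30]
    - [0,0,40]
    - [0,0,20]
    - [-7,-20,0]
    - [-10,-35,0]
    - [-10,-35,0]
    - [-10,-35,0]
  twist: [0,0,0,0,0,3.5,3.5,3.5]

```text
clock: 11.72
ee_pos: [0.5488, 0.1747, 0.1091]
tcp_rot: [[-0.219, 0.976, -0.001], [0.976, 0.219, -0.0], [-0.0, -0.001, -1.0]]
ft_force: [1.0, -0.1, -1.3]
opening: 0.0351
```

Call:
carry_out:
  delta_pos:
    - [-10,-35,0]
    - [-10,-35,0]
    - [-10,-35,0]
    - [-6,-32,0]
    - [-4,-30,0]
    - [0,0,0]
    - [0,0,0]
    - [0,0,0]
  twist: [3.4,0,0,0,0,0,0,0]

```text
clock: 12.38
ee_pos: [0.5098, 0.0088, 0.1092]
tcp_rot: [[-0.272, 0.962, -0.0], [0.962, 0.272, 0.0], [0.001, -0.0, -1.0]]
ft_force: [0.3, -0.4, -2.2]
opening: 0.0347
```

```bash
python3 snap.py wrist:w10 scene:s10 top:t10; python3 - <<'E'
import pickle;from h import *
s=pickle.load(open("s10.pkl","rb"));crop(s,250,190,110,100,6,"pics/s10c.png")
E
```

```text
12.5333 [0.51   0.0097 0.1092] [[-0.274, 0.9617, -0.0004], [0.9617, 0.274, 0.0003], [0.0004, -0.0003, -1.0]] [ 0.16 -0.98 -2.63] [ 0.013  0.002 -0.035] 0.03495405714088252
```

View pics/w10.png

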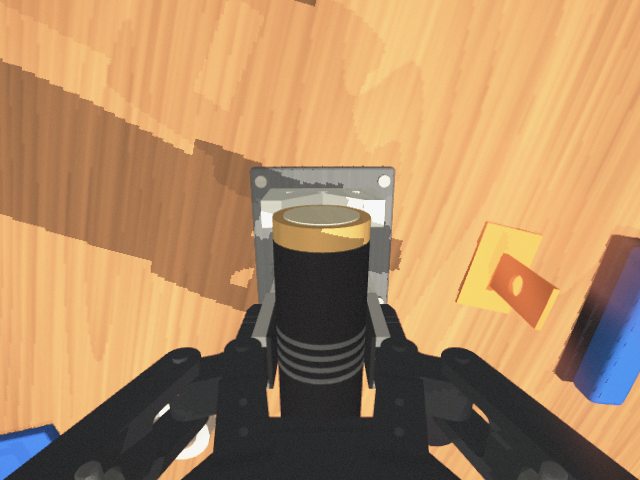

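View pics/s10c.png

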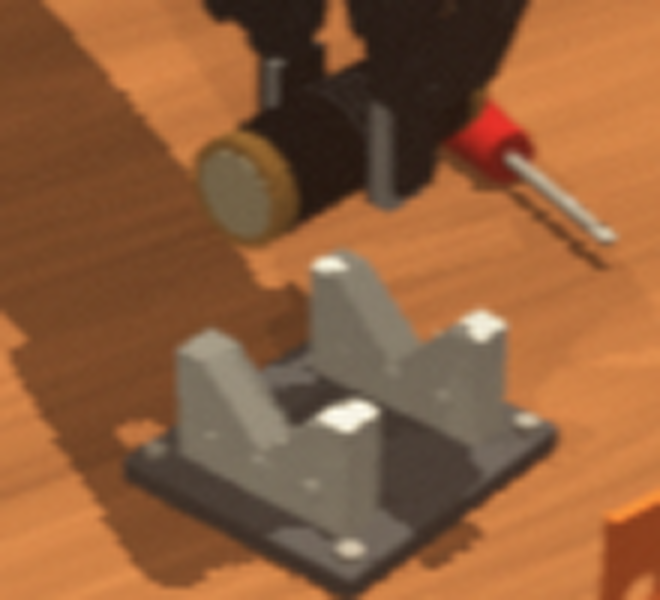

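```bash
python3 - <<'E'
import pickle;from h import *
c=pickle.load(open("w10.pkl","rb"));crop(c,240,150,170,120,4,"pics/w10c.png")
tcp=np.array([.510,.0097,.1092]);x=np.array([.9617,.274,0]);y=np.array([-.274,.9617,0])
for n,uv,z in [("corners",[(250,168),(395,168)],.01),("lens",[(273.5,226),(370.5,226)],.129),("end bottom rim",[(321.5,252)],.147),("end top",[(321.5,206)],.147-.0)]:
    for p in on(c,uv,z): print(n,p.round(4),"x",((p-tcp)@x).round(4),"y",((p-tcp)@y).round(4))
E
```

```text
corners [0.4482 0.0468 0.01  ] x -0.0493 y 0.0526
corners [0.5437 0.0738 0.01  ] x 0.05 y 0.0524
lens [0.4803 0.0478 0.129 ] x -0.0182 y 0.0448
lens [0.5145 0.0575 0.129 ] x 0.0174 y 0.0447
end bottom rim [0.4982 0.0491 0.147 ] x -0.0006 y 0.0411
end top [0.4941 0.0636 0.147 ] x -0.0006 y 0.0562
```

View pics/w10c.png

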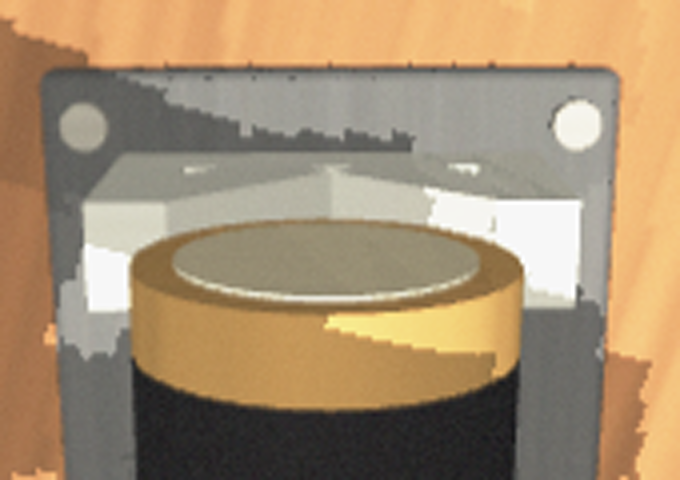

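Call:
carry_out:
  delta_pos:
    - [1,-1.5,0]
    - [0,0,-20]
    - [0,0,-25]
    - [0,0,-15]
    - [0,0,-8]
    - [0,0,0]
    - [0,0,0]
  twist: [0,0,0,0,0,0,0]

```text
clock: 13.12
ee_pos: [0.5114, 0.0074, 0.0415]
tcp_rot: [[-0.273, 0.962, -0.0], [0.962, 0.273, 0.0], [0.0, -0.0, -1.0]]
ft_force: [-0.2, -0.4, -1.8]
opening: 0.0347
```

```bash
python3 snap.py wrist:w11 scene:s11; python3 - <<'E'
import pickle;from h import *
s=pickle.load(open("s11.pkl","rb"));c=pickle.load(open("w11.pkl","rb"))
a=np.hstack([cv2.resize(s["frame"][220:290,260:360,::-1],(400,280),interpolation=2),cv2.resize(c["frame"][140:280,220:420,::-1],(400,280),interpolation=2)])
cv2.imwrite("pics/c11.png",a)
E
```

```text
13.2167 [0.5123 0.0071 0.0427] [[-0.2728, 0.9621, 0.0025], [0.9621, 0.2728, -0.0005], [-0.0012, 0.0023, -1.0]] [-0.53 -0.1  -1.68] [0.054 0.079 0.017] 0.034766179731124766
```

View pics/c11.png

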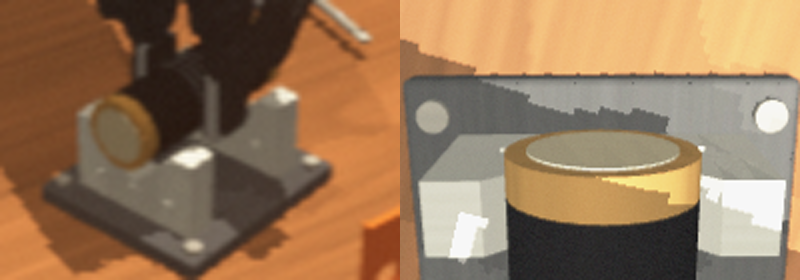

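The barrel is centred between the saddle edges: right-tile columns 420–786 for the saddles and 504–702 for the lens, both with their middle at 603. I lower until it just touches.

Call:
carry_out:
  delta_pos:
    - [0,0,-2]
    - [0,0,-1.5]
    - [0,0,-1]
    - [0,0,0]
    - [0,0,0]
  twist: [0,0,0,0,0]

```text
clock: 13.63
ee_pos: [0.5111, 0.0071, 0.0369]
tcp_rot: [[-0.272, 0.962, 0.0], [0.962, 0.272, -0.0], [-0.0, 0.0, -1.0]]
ft_force: [-0.9, -0.2, -2.3]
opening: 0.0347
```

Call:
carry_out:
  delta_pos:
    - [0,0,-0.5]
    - [0,0,-0.5]
    - [0,0,0]
    - [0,0,0]
  twist: [0,0,0,0]

```text
clock: 13.97
ee_pos: [0.5114, 0.0071, 0.036]
tcp_rot: [[-0.272, 0.962, 0.001], [0.962, 0.272, -0.0], [-0.0, 0.001, -1.0]]
ft_force: [0.1, -0.4, -1.0]
opening: 0.0347
```

Call:
carry_out:
  delta_pos:
    - [0,0,-0.4]
    - [0,0,0]
    - [0,0,0]
  twist: [0,0,0]

```text
clock: 14.22
ee_pos: [0.5115, 0.007, 0.0359]
tcp_rot: [[-0.273, 0.962, 0.001], [0.962, 0.273, -0.0], [-0.0, 0.001, -1.0]]
ft_force: [-0.2, 0.5, 0.9]
opening: 0.0348
```

Call:
carry_out:
  delta_pos:
    - [0,0,0]
    - [0,0,0]
    - [0,0,0]
    - [0,0,0]
    - [0,0,0]
    - [0,0,0]
  twist: [0,0,0,0,0,0]
  claw: 0.7

```text
clock: 14.72
ee_pos: [0.511, 0.0071, 0.0354]
tcp_rot: [[-0.272, 0.962, -0.0], [0.962, 0.272, 0.0], [0.0, -0.0, -1.0]]
ft_force: [-0.6, -0.2, -0.5]
opening: 0.0601
```

```bash
python3 snap.py wrist:w12 scene:s12; python3 - <<'E'
import pickle;from h import *
s=pickle.load(open("s12.pkl","rb"));c=pickle.load(open("w12.pkl","rb"))
a=np.hstack([cv2.resize(s["frame"][220:290,260:360,::-1],(400,280),interpolation=2),cv2.resize(c["frame"][140:420,120:520,::-1],(400,280),interpolation=2)])
cv2.imwrite("pics/c12.png",a)
E
```

```text
14.8167 [0.5111 0.0071 0.0354] [[-0.2724, 0.9622, -0.0], [0.9622, 0.2724, -0.0], [-0.0, -0.0, -1.0]] [-0.39 -0.46 -0.36] [-0.001  0.02  -0.011] 0.05969922648821806
```

View pics/c12.png

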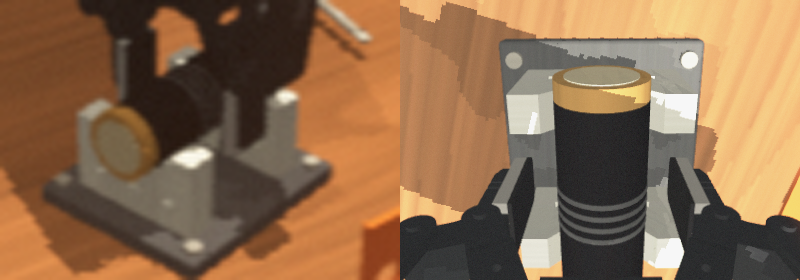

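The lens has settled in both saddles. I raise, look, then shut the fingers.

Call:
carry_out:
  delta_pos:
    - [0,0,15]
    - [0,0,30]
    - [0,0,30]
    - [0,0,25]
    - [0,0,0]
    - [0,0,0]
    - [0,0,0]
  twist: [0,0,0,0,0,0,0]

```text
clock: 15.4
ee_pos: [0.5106, 0.0072, 0.1348]
tcp_rot: [[-0.272, 0.962, -0.001], [0.962, 0.272, 0.0], [0.0, -0.001, -1.0]]
ft_force: [-0.0, 0.4, 0.1]
opening: 0.0597
```

Call:
carry_out:
  delta_pos:
    - [0,0,0]
    - [0,0,0]
    - [0,0,0]
    - [0,0,0]
    - [0,0,0]
    - [0,0,0]
    - [0,0,0]
  twist: [0,0,0,0,0,0,0]
  claw: 0

```text
clock: 15.98
ee_pos: [0.5111, 0.0071, 0.1353]
tcp_rot: [[-0.272, 0.962, -0.0], [0.962, 0.272, 0.0], [0.0, -0.0, -1.0]]
ft_force: [0.1, 0.1, -0.4]
opening: 0.0002
```

```bash
python3 snap.py wrist:w13 scene:s13; python3 - <<'E'
import pickle;from h import *
s=pickle.load(open("s13.pkl","rb"));crop(s,260,215,100,75,8,"pics/s13c.png")
c=pickle.load(open("w13.pkl","rb"));crop(c,240,140,170,150,4,"pics/w13c.png")
E
```

```text
16.0833 [0.5111 0.0071 0.1354] [[-0.2724, 0.9622, 0.0], [0.9622, 0.2724, 0.0], [0.0, 0.0001, -1.0]] [-0.21  0.28 -0.46] [-0.005 -0.034 -0.011] -0.00031551694597924275
```

View pics/s13c.png

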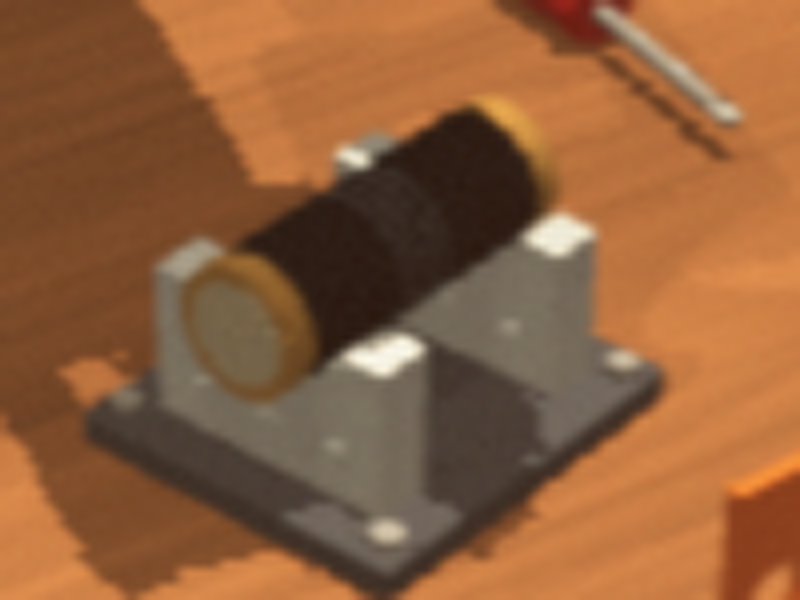

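View pics/w13c.png

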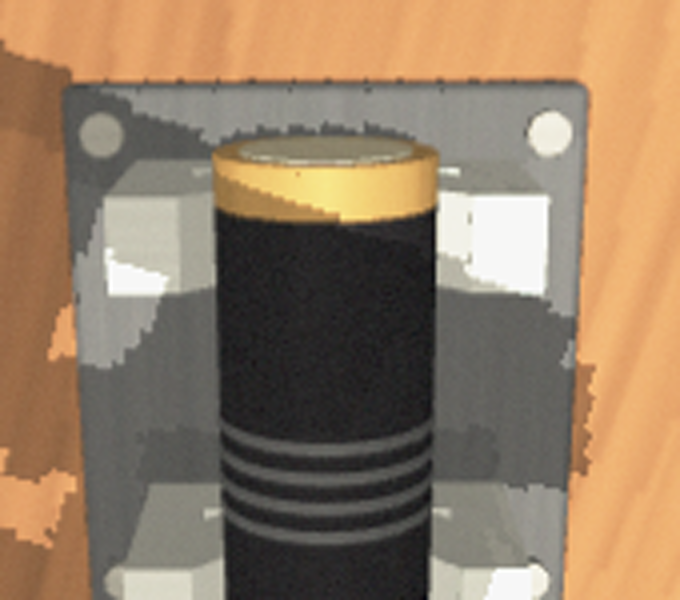

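```bash
python3 - <<'E'
import pickle;from h import *
c=pickle.load(open("w13.pkl","rb"))
T=lambda pts:[(240+p[0]/4-.4,140+p[1]/4-.4) for p in pts]
tcp=np.array([.5111,.0071,.1354]);x=np.array([.9622,.2724,0]);y=np.array([-.2724,.9622,0])
def L(n,pts,z):
    for p in on(c,T(pts),z): print(n,((p-tcp)@x*1e3).round(2),((p-tcp)@y*1e3).round(2),p[:2].round(4))
L("plate far",[(62,85),(588,85)],.010)
L("saddle+ far/near, left",[(108,197),(108,295)],.052)
L("saddle+ right",[(548,197),(548,293)],.052)
L("saddle- far",[(110,568),(545,568)],.052)
L("lens L/R",[(214,190),(438,190),(223,480),(432,480)],.0535)
L("end top rim, ring/black edge crest",[(325,163),(325,221)],.0715)
L("grooves",[(327,455),(327,543)],.0715)
E
```

```text
plate far -50.01 55.66 [0.4478 0.047 ]
plate far 49.05 55.67 [0.5431 0.074 ]
saddle+ far/near, left -35.77 41.61 [0.4654 0.0374]
saddle+ far/near, left -36.53 25.24 [0.4691 0.0214]
saddle+ right 35.81 41.63 [0.5342 0.0569]
saddle+ right 36.58 25.6 [0.5393 0.0417]
saddle- far -38.56 -24.41 [ 0.4806 -0.0269]
saddle- far 38.55 -24.38 [ 0.5548 -0.0059]
lens L/R -18.36 42.98 [0.4817 0.0435]
lens L/R 17.76 42.99 [0.5165 0.0533]
lens L/R -18.02 -7.1 [ 0.4957 -0.0046]
lens L/R 17.98 -7.08 [0.5303 0.0052]
end top rim, ring/black edge crest -0.46 49.97 [0.497  0.0551]
end top rim, ring/black edge crest -0.46 41.32 [0.4994 0.0467]
grooves -0.13 4.12 [0.5098 0.011 ]
grooves -0.12 -10.96 [ 0.514  -0.0035]
```

Seated: the measured axis is x ≈ −0.2 mm, the barrel centre is within ~1 mm axially, and the saddles are symmetric. I press down in small steps.

Call:
carry_out:
  delta_pos:
    - [0,0.5,-20]
    - [0,0,-25]
    - [0,0,-10]
    - [0,0,-4]
    - [0,0,0]
    - [0,0,0]
    - [0,0,0]
  twist: [0,0,0,0,0,0,0]

```text
clock: 16.67
ee_pos: [0.5122, 0.0074, 0.0778]
tcp_rot: [[-0.272, 0.962, 0.002], [0.962, 0.272, -0.0], [-0.001, 0.002, -1.0]]
ft_force: [-0.4, -0.4, 0.1]
opening: -0.0002
```

Call:
carry_out:
  delta_pos:
    - [0,0,-1]
    - [0,0,-1]
    - [0,0,-1]
    - [0,0,-0.5]
    - [0,0,0]
    - [0,0,0]
  twist: [0,0,0,0,0,0]

```text
clock: 17.17
ee_pos: [0.5111, 0.0076, 0.0729]
tcp_rot: [[-0.272, 0.962, -0.0], [0.962, 0.272, 0.0], [0.0, -0.0, -1.0]]
ft_force: [0.4, 0.3, -0.4]
opening: -0.0
```

Call:
carry_out:
  delta_pos:
    - [0,0,-0.6]
    - [0,0,-0.6]
    - [0,0,-0.4]
    - [0,0,0]
    - [0,0,0]
  twist: [0,0,0,0,0]

```text
clock: 17.58
ee_pos: [0.5112, 0.0076, 0.0715]
tcp_rot: [[-0.272, 0.962, -0.0], [0.962, 0.272, -0.0], [-0.0, -0.0, -1.0]]
ft_force: [-0.6, 0.4, 2.3]
opening: 0.0005
```

Call:
carry_out:
  delta_pos:
    - [0,0,-0.3]
    - [0,0,0]
    - [0,0,0]
    - [0,0,0]
  twist: [0,0,0,0]

```text
clock: 17.92
ee_pos: [0.5112, 0.0076, 0.0714]
tcp_rot: [[-0.272, 0.962, 0.0], [0.962, 0.272, -0.0], [-0.0, 0.0, -1.0]]
ft_force: [-1.5, 0.7, 5.0]
opening: 0.0
```

Call:
carry_out:
  delta_pos:
    - [0,0,-0.4]
    - [0,0,-0.3]
    - [0,0,0]
    - [0,0,0]
    - [0,0,0]
    - [0,0,0]
  twist: [0,0,0,0,0,0]

```text
clock: 18.42
ee_pos: [0.5112, 0.0076, 0.0713]
tcp_rot: [[-0.273, 0.962, -0.0], [0.962, 0.273, 0.0], [0.0, -0.0, -1.0]]
ft_force: [-3.0, 0.5, 9.0]
opening: -0.0001
```

```bash
python3 snap.py wrist:w14 scene:s14 top:t14; python3 - <<'E'
import pickle;from h import *
from cell import robot
for i in range(4):
    robot.camera("top");print(robot.get_state()["ft_force"].round(1))
s=pickle.load(open("s14.pkl","rb"));c=pickle.load(open("w14.pkl","rb"))
a=np.vstack([cv2.resize(s["frame"][200:360,120:360,::-1],(720,480),interpolation=2)]);cv2.imwrite("pics/c14.png",a)
E
```

```text
18.5667 [0.5112 0.0076 0.0713] [[-0.2725, 0.9621, -0.0003], [0.9621, 0.2725, 0.0], [0.0001, -0.0003, -1.0]] [-4.02  0.36  8.33] [ 0.125  0.641 -0.05 ] -0.00010354563547144479
[-2.8  0.7  9.4]
[-4.1  1.6  8.4]
[-4.2 -0.   9.2]
[-2.8  1.4  8.4]
```

View pics/c14.png

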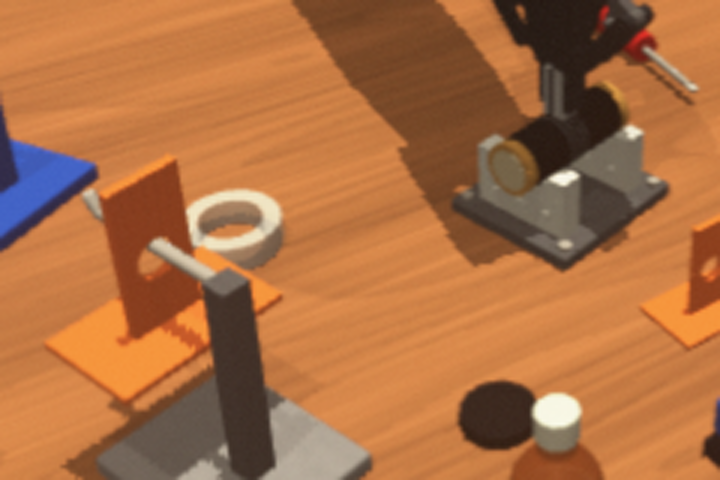

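View pics/t14.png

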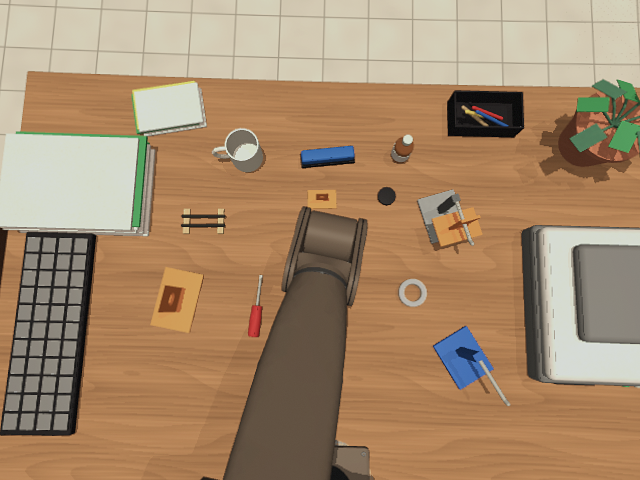

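The cover hangs and the bystanders are unmoved, but the tool is pushed about 3.5 N sideways. I ease that out and raise the load slightly so both flanks share it.

Call:
carry_out:
  delta_pos:
    - [-0.4,-0.1,0]
    - [0,0,-0.1]
    - [0,0,0]
    - [0,0,0]
    - [0,0,0]
  twist: [0,0,0,0,0]

```text
clock: 19.18
ee_pos: [0.5112, 0.0076, 0.0713]
tcp_rot: [[-0.272, 0.962, 0.001], [0.962, 0.272, 0.0], [-0.0, 0.001, -1.0]]
ft_force: [-3.1, 1.4, 8.9]
opening: -0.0001
```

```bash
python3 - <<'E'
from cell import robot
import numpy as np
f=[]
for i in range(6):
    robot.camera("top");f.append(robot.get_state()["ft_force"])
print(np.mean(f,0),robot.get_state()["ee_pos"],robot.get_state()["clock"])
E
```

```text
[-3.28734006  0.92814276  8.16569376] [0.51122912 0.00757186 0.07132498] 19.4833
```

Call:
carry_out:
  delta_pos:
    - [-0.6,-0.2,0]
    - [-0.4,-0.1,-0.2]
    - [0,0,0]
    - [0,0,0]
    - [0,0,0]
  twist: [0,0,0,0,0]

```text
clock: 19.9
ee_pos: [0.5111, 0.0075, 0.0713]
tcp_rot: [[-0.272, 0.962, 0.003], [0.962, 0.272, 0.001], [-0.0, 0.003, -1.0]]
ft_force: [-1.0, 1.7, 7.9]
opening: 0.0002
```

```bash
cat > f.py <<'E'
from cell import robot
import numpy as np
f=[]
for i in range(6):
    robot.camera("top");f.append(robot.get_state()["ft_force"])
s=robot.get_state();print(np.mean(f,0),s["ee_pos"],s["tcp_rot"][:,2],s["clock"])
E
python3 f.py
```

```text
[-0.46487567  2.12793424  6.7492225 ] [0.51111675 0.00755048 0.07133535] [ 3.37314650e-03  7.06724080e-04 -9.99994061e-01] 20.2
```

Call:
carry_out:
  delta_pos:
    - [0,0.3,-0.3]
    - [-0.3,0.2,-0.4]
    - [0,0,0]
    - [0,0,0]
    - [0,0,0]
  twist: [0,0,0,0,0]

```text
clock: 20.62
ee_pos: [0.5111, 0.0076, 0.0713]
tcp_rot: [[-0.272, 0.962, 0.004], [0.962, 0.272, -0.0], [-0.001, 0.004, -1.0]]
ft_force: [-1.3, 0.2, 9.5]
opening: 0.0003
```

```bash
python3 f.py
```

```text
[-1.70176519  1.33115912  9.34109938] [0.51116684 0.00758508 0.07130655] [ 3.87773230e-03 -3.08508700e-04 -9.99992434e-01] 20.9167
```

Call:
carry_out:
  delta_pos:
    - [-0.3,0.1,-0.2]
    - [-0.2,0,-0.2]
    - [0,0,0]
    - [0,0,0]
    - [0,0,0]
  twist: [0,0,0,0,0]

```text
clock: 21.33
ee_pos: [0.5112, 0.0076, 0.0713]
tcp_rot: [[-0.272, 0.962, 0.005], [0.962, 0.272, -0.001], [-0.002, 0.005, -1.0]]
ft_force: [-0.9, -0.1, 11.1]
opening: -0.0
```

```bash
python3 f.py; python3 snap.py scene:s15 wrist:w15;python3 - <<'E'
import pickle;from h import *
s=pickle.load(open("s15.pkl","rb"));c=pickle.load(open("w15.pkl","rb"))
a=np.hstack([cv2.resize(s["frame"][200:340,130:340,::-1],(420,280),interpolation=2),cv2.resize(c["frame"][140:380,140:500,::-1],(380,280),interpolation=3)]);cv2.imwrite("pics/c15.png",a)
E
```

```text
[-1.374166    1.12302181 10.16340751] [0.51114484 0.00760465 0.07128394] [ 5.02938147e-03 -5.21395666e-04 -9.99987217e-01] 21.6333
21.7333 [0.5111 0.0076 0.0713] [[-0.2723, 0.9622, 0.005], [0.9622, 0.2723, -0.0005], [-0.0018, 0.0047, -1.0]] [-1.5   0.28  9.44] [ 0.181  0.242 -0.033] 0.0002931479923613432
```

View pics/c15.png

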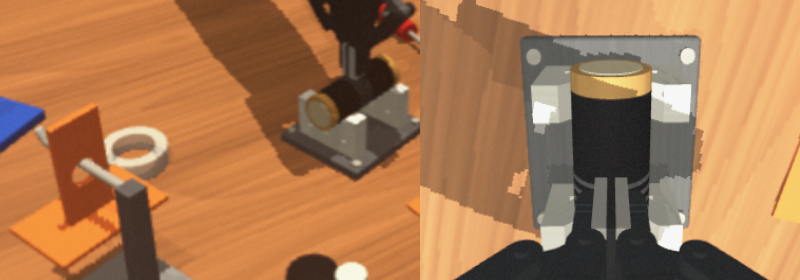

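The final view shows the cover hanging on the grey peg and the barrel seated in both saddles under the shut fingers. The push is about 10 N down with only about 1.5 N sideways. I hand in.

```bash
python3 -c "
from cell import robot
print(robot.sign_off())"
```

```text
the job is handed in; nothing more can be done
None
```

The job is done and handed in at about 22 s. The middle-sized orange cover hangs by its hole on the grey stand's peg. The lens barrel lies in both saddles, with the shut fingers still pressing on its top.

- **Press:** the last readings were about 10 N down and about 1.5 N sideways. The first press pushed about 3.5 N sideways, so I eased the tool over until both sides of the V shared the load more evenly. The share on each side is inferred from the wrist force, not measured.
- **Barrel position:** the fingertips stopped at 71.3 mm, against the 71.5 mm expected for the top of a seated barrel. Along its length the barrel is within about 1 mm of centre by the end rings. The groove marks suggested about 4 mm off centre, but I could not place them as clearly, so I went by the rings.
- **Cover and bystanders:** the last pictures show the cover hanging freely and the visible bystanders where they were. I checked those by eye only.
- **Disagreements:** the views differed by 2–4 mm on the peg's sideways position, which I corrected before lowering the cover. They also differed by about 2 mm on the V-block centre.

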